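Float a top-heavy tackle balance at the index

TASK

Weigh the sinkers on the tackle balance: working only its yellow key, bring the red pointer of the beam level with the green index clip and keep it there for five seconds. The beam is top-heavy and tips away to either side unless you keep correcting it through the key. Then lower the pan gently back onto its bumper, let the key come all the way up and leave it, without swinging the beam hard, touching the beam or the clip, or disturbing the other tackle.

Things in the scene. Friction and masses are not known exactly. Their poses are not given: they have to be found in the camera images.
- balance: Tackle balance fixed to the table. Blue base plate 240 x 580 x 14 mm; two grey posts 166 mm high carry a level shaft. Origin at table height under the middle of the beam; x along the shaft (robot side is -x), y along the base towards pointer and scale, z up. Shaft axis at z = 150 mm. White scale post with black ticks, 14 mm square, 230 mm high, at y = 305 mm
- key (a joint): key angle, rad: 0 fully up (it springs back there by itself), growing as pressed down, stop at 1.15. A black arm on the shaft, in the plane x = -110 mm of the balance, reaching to +y, ends in the yellow bar. In the balance frame the bar's axis is at y = 110 mm cos(0.55 - key), z = 150 mm + 110 mm sin(0.55 - key)
- key_bar (a point): centre of the yellow round key bar: diameter 24 mm, 70 mm long, parallel to the shaft, axis 110 mm from the shaft axis. Its return spring needs about 4 N down on the bar at key 0 and about 9 N at key 1; press it from above with shut fingers or pinch it across
- beam: aluminium balance beam 460 x 24 x 16 mm, turning freely on the shaft; origin on the shaft axis at its middle, y along the beam to the pointer end. Tilt counts positive with the pointer end DOWN. It starts at rest at tilt -0.2 (pan down on its bumper). Rubber bumpers 170 mm either side stop it at about +-0.2 rad. Swinging faster than 0.7 rad/s counts as hard. Do not touch
- spring (a point): middle of the shaft, on the beam's axis. The key turns the beam only through a soft coil spring here: torque on the beam = 0.19 N m/rad x (key angle - tilt), positive lowering the pointer end. Damping about 0.008 N m s/rad
- brass (a point): top of the brass counterweight (42 mm across, 44 mm high) on the beam at beam y = 200 mm, z = 52 mm. Beam with all on it, nominal: 1.25 kg, moment of inertia 0.047 kg m2, centre of mass 25 mm ABOVE the shaft: gravity adds +0.31 N m/rad x tilt. So at a fixed key angle it tips away with a time constant of about 0.63 s
- pointer_tip (a point): tip of the red pointer at the end of the beam, 265 mm from the shaft axis (beam frame y = 265 mm, z = 0); about 53 mm above level at the start
- pan (a point): centre of the top of the steel pan (diameter 84 mm) holding three dark sinkers, at beam y = -200 mm, z = 35 mm. The pan side is heavier by about 0.1 N m, so level balance needs the key at about 0.55, anywhere from 0.1 to 1.0, because the sinkers' mass is not known
- index_tip (a point): point of the green index clip on the scale post, 278 mm from the shaft axis, facing the pointer; it sits at a different height (up to about 22 mm above or below the shaft) each time. The reading is right with the pointer tip level with it, to 17 mm (about 0.06 rad) either way. Do not touch
- mug: black ceramic mug, empty, 80 mm across, 95 mm high, origin under its centre; leave alone
- dispenser: yellow push dispenser for swivels, 50 x 35 mm, 64 mm high, origin under its centre; leave alone
- fly_box: aluminium fly box 75 x 110 x 28 mm, origin under its centre; leave alone
- float: orange float standing on its flat end, 56 mm across, 85 mm high, origin under its centre; leave alone
- spoon_lure: stainless spoon lure, about 80 mm long, 6 mm thick, lying flat, origin under the wide end; leave alone
- bottle: green drinking bottle, 68 mm across, 170 mm high, origin under its centre; leave alone

How it is judged:
On the way:
1. the pointer is kept level with the index clip, to 17 mm, for 5 s without a break (z of pointer_tip in the frame of index_tip between -0.017 and 0.017 m), for 5 s.
At the end, for the whole second after the job is handed in: the pan end of the beam rests on its bumper (pointer tip more than 190 mm above the table), the beam is at rest (under 0.06 rad/s), the key is fully up (under 0.06 rad) (z of pointer_tip in the frame of balance above 0.19 m and angular speed of beam below 0.06 rad/s and value of joint key below 0.06 rad); the robot touches nothing.
It fails at once if the beam swings hard (faster than 0.7 rad/s) (angular speed of beam above 0.7 rad/s).
It fails at once if the robot touches the beam or what is on it (contact force between any of the fingers, the arm and beam above 0.3 N).
It fails at once if the index clip is moved (distance of index_tip from where it was at the start of the episode above 0.006 m).
It fails at once if other tackle is disturbed (distance of any of mug, dispenser, fly_box, float, spoon_lure, bottle from where it was at the start of the episode above 0.02 m).
It also fails if it takes over 67 s, if anything falls off the work surface, if the arm or the gripper's body presses on something with over 40 N, if the wrist force passes 120 N, or if a joint passes its speed limit or range.

ROBOT

A 7-joint arm with a two-finger parallel gripper is mounted at the origin on the work surface. World frame = base frame: x ahead of the robot, y to its left, z up, the work surface at z = 0. Lengths are in m, angles in rad, forces in N, time in s.
With the tool pointing down it reaches from about 0.35 to 0.9 m from the base axis. Payload 8.1 kg.
Tool frame: the origin (TCP) lies midway between the tips of the shut fingers; the grasp point (between the pads) lies 19 mm behind it; z points along the fingers, y is the line along which they close (so a half turn about z gives the same grasp; the last joint's range is limited). The gripper opens to 92 mm and grips with 3 to 60 N. Pads are 19 mm wide; open, the fingers measure 130 mm over their backs; the gripper's body (75 mm by 190 mm) begins 47 mm behind the grasp point.
Start: joints at [-1.286, 0.434, 0.025, 1.573, -0.012, 1.134, -0.075], TCP at [0.236, 0.579, 0.227] pointing down, gripper open.
Joint ranges: [-2.62, 2.62], [-0.44, 2.09], [-1.27, 1.32], [0.08, 2.57], [-1.32, 4.46], [0.12, 2], [-2.74, 2.74]. Speed limits (rad/s): [2.22, 2.22, 3.01, 3.01, 3.14, 3.14, 3.14].

INTERFACE

Orientations are given as a rotation vector (axis times angle).
In Python, from cell import observe, cams, job gives the robot as it stands. The module is installed in compiled form; this text tells all that it offers.
- The arm moves only by the tool step_arm, never from a script. Its argument "steps" is a list of rows, each a list of 6 numbers: the shift along the world's x, y, z in mm, then the turn, a rotation vector about the world's x, y, z in rad. In form: [[dx, dy, dz, rx, ry, rz], ...]. A call has 1 to 20 rows; each row shifts and turns the commanded pose from where the row before left it; what a row does not reach is not made up. A row lasts 1/12 s, in which the tool goes at most 41.7 mm and 7.16 degrees, less where a joint would pass 70% of its speed; a pose out of reach is approached as far as the arm can. A call with a gripper value outside its range is refused whole. "gripper" is the opening, from 0 (shut) to 1 (fully open), set as the call begins (left out, the last holds). The fingers move at their own pace and stop on an object; "force" is the grip in N (left out, the last holds). Time passes only in rows, so rows that do not move let the fingers close. It gives the time, the measured TCP pose, the force, the opening and the grip force at its end, in the units of the state.
- observe(): the state, without advancing time (a new reading comes with each control period).
- cams.get_image(name): name is "side" or "top"; returns the picture (400x640x3 uint8, red, green, blue); there is no depth.
- cams.get_calibration(name): a dict with "fov_y" (degrees; the focal length in pixels is half the picture's height over the tangent of half this angle, whatever the lens; pixels are square), "cx", "cy" (the principal point, pixels), "dist_coeffs" ([k1, k2, p1, p2, k3] as OpenCV has them; the pictures are not rectified), "world_to_cam" (4x4, takes a point from world to camera coordinates). Camera axes: x right, y up, looking along -z (the intrinsics and any distortion apply to the point x, -y, -z); pixel columns grow to the right and rows downward; lengths in m; the calibration is good to about 2 mm. A picture is of the moment at which its call begins. get_calibration takes no time and is no camera call.
- job.sign_off(): hands the job in; it is judged then, once.
The state is a dict: "clock": time; "joints": joint angles; "dq": joint speeds; "joint_efforts": joint torques, N m; "position": TCP position; "ee_rot": TCP orientation; "force": force on the tool from outside, world axes, zero at the start; "ft_torque": the same for the moment, N m; "width": opening from 0.0 (shut) to 1.0 (fully open); "gripper_force": force on a finger pad.
Only numpy, scipy, OpenCV 4.12 (cv2) and the standard library are available. Lean on these libraries where they do the work, as an engineer would, in place of code of your own. Each camera call takes 0.05 s, during which the arm holds its last target. There are 200 camera calls.

## Working session

There is one attempt and no reset: what is moved stays moved. The work goes in short steps, Python scripts to look and compute and a tool call to move; the robot and the scene stay as the last step left them, time stands still between calls to the robot, and variables do not carry over. Pictures are saved under pics/ and viewed, at most 10 in all, crops included, and the job is handed in when it is done.

Besides the shell and the picture viewer there is one more tool, called after ">>>" as name(argument=value, ...) on one line, values as JSON. step_arm: Moves the arm, as the interface text tells. Its arguments: {"type":"object","properties":{"steps":{"type":"array","items":{"type":"array","items":{"type":"number"}}},"gripper":{"type":"number"},"force":{"type":"number"}},"required":["steps"]}

```bash
mkdir -p pics; python3 - <<'E'
from cell import observe,cams,job
import cv2
for n in("side","top"):
    cv2.imwrite(f"pics/{n}0.png",cams.get_image(n)[:,:,::-1]); print(n,cams.get_calibration(n))
print(observe())
E
```

```text
side {'fov_y': 47.42365071595055, 'cx': 320.7529666979026, 'cy': 192.95914005100855, 'dist_coeffs': array([-0.05774892,  0.        ,  0.        ,  0.        ,  0.        ]), 'world_to_cam': array([[ 0.99553573, -0.09056294,  0.02658889, -0.54844122],
       [ 0.02013839,  0.47902686,  0.87756921, -0.1464589 ],
       [-0.09221204, -0.87311604,  0.47871215, -1.80508917],
       [ 0.        ,  0.        ,  0.        ,  1.        ]])}
top {'fov_y': 46.95352583338831, 'cx': 319.7055564087464, 'cy': 203.27967633097472, 'dist_coeffs': array([0.02998109, 0.        , 0.        , 0.        , 0.        ]), 'world_to_cam': array([[ 0.00341805, -0.99997788,  0.00570551,  0.00227983],
       [ 0.98933   ,  0.00421258,  0.14563107, -0.56700298],
       [-0.14565189,  0.00514685,  0.98932251, -1.45072236],
       [ 0.        ,  0.        ,  0.        ,  1.        ]])}
{'clock': 0.1, 'joints': array([-1.28559868,  0.43515064,  0.02497971,  1.57399781, -0.01160724,
        1.1340047 , -0.07507744]), 'dq': array([ 0.00039353, -0.00227555,  0.00118096, -0.00278091, -0.00048664,
        0.00075771,  0.00089385]), 'joint_efforts': array([ 3.42868101e-03, -6.69125605e+01,  9.88432691e-01, -3.15146399e+01,
       -6.04021735e-02,  3.74125235e-02,  5.11921189e-05]), 'position': array([0.23622118, 0.57814622, 0.22602838]), 'ee_rot': array([-6.05397737e-01, -3.08255668e+00,  2.21080177e-03]), 'force': array([ 0.43664406, -0.618948  ,  0.13092539]), 'ft_torque': array([ 0.0241645 , -0.04862823, -0.012221  ]), 'gripper_force': 0.0, 'width': 0.9975929127027646}
```

View pics/side0.png

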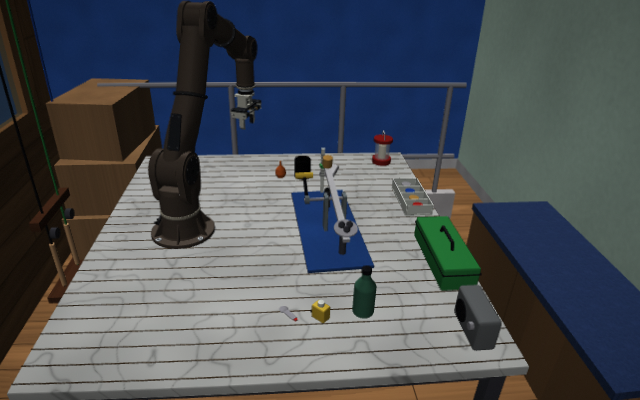

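View pics/top0.png

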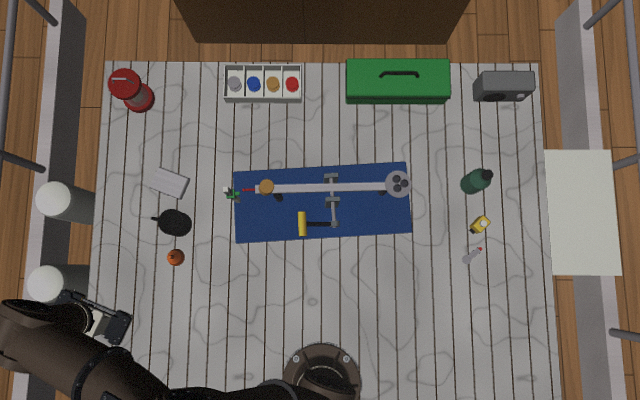

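```bash
cat > h.py <<'E'
import numpy as np,cv2
from cell import observe,cams,job
C={n:cams.get_calibration(n) for n in("side","top")}
def K(n):
    c=C[n];f=200/np.tan(np.radians(c["fov_y"])/2);return np.array([[f,0,c["cx"]],[0,f,c["cy"]],[0,0,1]])
def proj(n,P):
    W=C[n]["world_to_cam"];p=np.atleast_2d(P)@W[:3,:3].T+W[:3,3];p=p*[1,-1,-1]
    return cv2.projectPoints(p,np.zeros(3),np.zeros(3),K(n),C[n]["dist_coeffs"])[0][:,0]
def ray(n,uv):
    u=cv2.undistortPoints(np.array(uv,float).reshape(-1,1,2),K(n),C[n]["dist_coeffs"])[:,0]
    W=C[n]["world_to_cam"];d=np.c_[u[:,0],-u[:,1],-np.ones(len(u))]@W[:3,:3];return -W[:3,:3].T@W[:3,3],d
def onz(n,uv,z):
    o,d=ray(n,uv);return o+d*((z-o[2])/d[:,2])[:,None]
E
python3 - <<'E'
from h import *
T=cv2.imread("pics/top0.png");S=cv2.imread("pics/side0.png")
h=cv2.cvtColor(T,cv2.COLOR_BGR2HSV)
m=cv2.inRange(h,(105,120,50),(128,255,255));m[:150]=0;m[255:]=0
m=cv2.morphologyEx(m,cv2.MORPH_OPEN,np.ones((3,3)))
pts=cv2.findNonZero(m);r=cv2.minAreaRect(cv2.convexHull(pts));b=cv2.boxPoints(r);print(r)
P=onz("top",b,.014);print(P.round(4),P.mean(0))
print([np.linalg.norm(P[i]-P[i-1]) for i in range(4)])
a=cv2.resize(T[155:250,215:420],None,fx=3.8,fy=3.8,interpolation=cv2.INTER_CUBIC)
c=cv2.resize(S[140:275,285:375],None,fx=4.4,fy=4.4,interpolation=cv2.INTER_CUBIC)
cv2.imwrite("pics/ct.png",a);cv2.imwrite("pics/cs.png",c)
E
```

```text
((321.5001525878906, 201.67007446289062), (70.81312561035156, 175.65399169921875), 86.46043395996094)
[[ 0.6758  0.2976  0.014 ]
 [ 0.7156 -0.2872  0.014 ]
 [ 0.4787 -0.2958  0.014 ]
 [ 0.4412  0.2761  0.014 ]] [ 0.57781014 -0.00230947  0.014     ]
[np.float64(0.23563437448486507), np.float64(0.5861014996846311), np.float64(0.2369871682012738), np.float64(0.5730610739497441)]
```

View pics/cs.png

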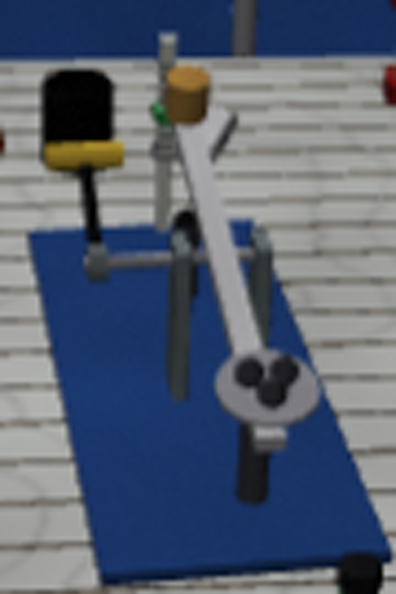

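View pics/ct.png

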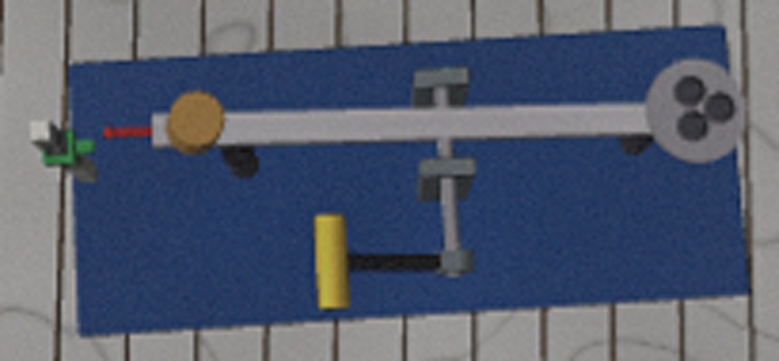

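```bash
cat >> h.py <<'E'
psi=.0667;O=np.array([.578,-.0023,0])
Rb=np.array([[np.cos(psi),-np.sin(psi),0],[np.sin(psi),np.cos(psi),0],[0,0,1]])
def bal(p): return O+np.atleast_2d(p)@Rb.T
def beam(y,z,t,x=0): return bal([x,y*np.cos(t)+z*np.sin(t),.15-y*np.sin(t)+z*np.cos(t)])
def key(k,x=-.11): return bal([x,.11*np.cos(.55-k),.15+.11*np.sin(.55-k)])
def cen(img,lo,hi,box):
    x0,y0,x1,y1=box;h=cv2.cvtColor(img[y0:y1,x0:x1],cv2.COLOR_BGR2HSV)
    m=cv2.inRange(h,lo,hi);ys,xs=np.nonzero(m)
    return (xs.mean()+x0,ys.mean()+y0,len(xs),xs.min()+x0,xs.max()+x0,ys.min()+y0,ys.max()+y0)
E
python3 - <<'E'
from h import *
T=cv2.imread("pics/top0.png");S=cv2.imread("pics/side0.png")
for n,I,bx in(("top",T,(215,155,420,250)),("side",S,(285,140,375,275))):
    print(n)
    print("yellow",cen(I,(22,120,80),(34,255,255),bx),"pred",proj(n,key(0)))
    print("brass",cen(I,(8,90,80),(21,255,255),bx),"pred top",proj(n,beam(.2,.052,-.2)),"bot",proj(n,beam(.2,.008,-.2)))
    print("green",cen(I,(50,100,40),(85,255,255),bx))
    print("red",[f(I) for f in [lambda I:cen(I,(0,120,80),(5,255,255),bx if n=="top" else (315,150,345,175))]] if n=="top" else "", "pred tip",proj(n,beam(.265,0,-.2)))
    print("pan pred",proj(n,beam(-.2,.035,-.2)))
    for z in (-.022,0,.022): print("idx",z,proj(n,bal([0,.278,.15+z])))
def ch(I,bx):
    x0,y0,x1,y1=bx;h=cv2.cvtColor(I[y0:y1,x0:x1],cv2.COLOR_BGR2HSV);m=cv2.inRange(h,(45,80,30),(90,255,255))
    print(x0,y0);[print(''.join('#' if v else '.' for v in r)) for r in m]
ch(T,(222,184,246,206));ch(S,(312,155,335,178))
E
```

```text
top
yellow (np.float64(301.7159090909091), np.float64(223.2840909090909), 176, np.int64(298), np.int64(306), np.int64(212), np.int64(235)) pred [[292.01641887 231.13512372]]
brass (np.float64(267.9842105263158), np.float64(188.76315789473685), 190, np.int64(259), np.int64(306), np.int64(179), np.int64(235)) pred top [[256.54929714 193.16431616]] bot [[255.46614514 195.83701593]]
green (np.float64(233.56521739130434), np.float64(194.04347826086956), 46, np.int64(227), np.int64(239), np.int64(190), np.int64(197))
red [(np.float64(247.78571428571428), np.float64(189.14285714285714), 14, np.int64(243), np.int64(254), np.int64(189), np.int64(190))] pred tip [[232.58064699 196.94046007]]
pan pred [[389.05750861 190.59303432]]
idx -0.022 [[231.01339982 201.21196157]]
idx 0 [[229.65570115 200.11089033]]
idx 0.022 [[228.25438454 198.97450838]]
side
yellow (np.float64(303.7448979591837), np.float64(174.5), 98, np.int64(295), np.int64(312), np.int64(172), np.int64(177)) pred [[298.11326967 171.68115215]]
brass (np.float64(326.0769230769231), np.float64(159.1076923076923), 65, np.int64(285), np.
[... 841 characters left out ...]
...............
........................
........................
........................
........................
........................
312 155
.......................
.......................
.......................
.......................
.......................
.......................
.......................
.......................
.......................
........##.............
........###............
........###............
.........##............
.......................
.......................
.......................
.......................
.......................
.......................
.......................
.......................
.......................
.......................
```

```bash
python3 - <<'E'
import h
from h import *
from scipy.optimize import least_squares
obs=[("top",lambda:key(0),(301.7,223.3)),("side",lambda:key(0),(303.7,174.5)),("top",lambda:beam(-.2,.035,-.2),(398.4,184.0)),
("top",lambda:beam(.2,.052,-.2),(266.3,187.0)),("top",lambda:beam(.265,0,-.2),(242.3,189.4)),("side",lambda:beam(-.2,.035,-.2),(285+267/4.4-.4,140+388/4.4-.4)),
("side",lambda:beam(.2,.052,-.2),(285+189/4.4-.4,140+76/4.4-.4)),("top",lambda:bal([-.115,0,.15]),(334.5,223.6))]
def f(v):
    h.psi=v[2];h.O=np.array([v[0],v[1],0]);c,s=np.cos(v[2]),np.sin(v[2]);h.Rb=np.array([[c,-s,0],[s,c,0],[0,0,1]])
    return np.concatenate([proj(n,p())[0]-np.array(q) for n,p,q in obs])
r=least_squares(f,[.578,-.03,.0667],loss="soft_l1");print(r.x,f(r.x).reshape(-1,2).round(2))
for n in("top","side"):
  for z in (-.022,-.011,0,.011,.022): print("idx",n,z,proj(n,bal([0,.278,.15+z])))
print(key(0),key(.55),key(.7))
open("h.py","a").write(f"\npsi={r.x[2]};O=np.array([{r.x[0]},{r.x[1]},0])\nRb=np.array([[np.cos(psi),-np.sin(psi),0],[np.sin(psi),np.cos(psi),0],[0,0,1]])\n")
S=cv2.imread("pics/side0.png");hh=cv2.cvtColor(S[150:172,312:338],cv2.COLOR_BGR2HSV)
for y in range(10,20): print(150+y,[tuple(map(int,hh[y,x])) for x in range(5,16)])
E
```

```text
[ 0.59933999 -0.03041486  0.06590797] [[ 0.22  0.39]
 [ 0.16  0.2 ]
 [-0.19 -0.25]
 [ 0.42 -1.32]
 [ 0.25  0.23]
 [ 0.24 -0.78]
 [ 0.08 -0.43]
 [-0.45  1.78]]
idx top -0.022 [[240.46504437 194.27122836]]
idx top -0.011 [[239.86709049 193.67221625]]
idx top 0 [[239.25970957 193.06377491]]
idx top 0.011 [[238.64267654 192.44567956]]
idx top 0.022 [[238.01575908 191.81769818]]
idx side -0.022 [[323.2480617 171.2731454]]
idx side -0.011 [[323.32085653 169.02790881]]
idx side 0 [[323.39402251 166.77106795]]
idx side 0.011 [[323.46756185 164.50255204]]
idx side 0.022 [[323.54147677 162.22229002]]
[[0.48340259 0.0559146  0.2074956 ]] [[0.48233419 0.07210169 0.15      ]] [[0.48241554 0.07086919 0.13356181]]
160 [(30, 7, 152), (23, 7, 143), (30, 9, 140), (23, 8, 127), (40, 8, 94), (21, 59, 73), (18, 142, 72), (18, 166, 83), (18, 165, 94), (18, 167, 107), (18, 166, 115)]
161 [(45, 3, 164), (45, 3, 165), (60, 3, 164), (45, 4, 143), (50, 8, 99), (20, 74, 72), (18, 151, 71), (18, 166, 77), (18, 168, 79), (18, 167, 81), (18, 169, 77)]
162 [(45, 3, 162), (60, 3, 161), (45, 3, 161), (64, 15, 136), (
[... 566 characters left out ...]
66, 80), (18, 165, 79), (18, 169, 74)]
166 [(45, 3, 170), (60, 3, 171), (65, 27, 124), (65, 113, 77), (67, 179, 60), (61, 143, 73), (25, 147, 71), (18, 169, 80), (18, 167, 81), (18, 167, 78), (18, 165, 74)]
167 [(45, 3, 170), (45, 3, 169), (60, 7, 147), (67, 70, 99), (67, 140, 62), (67, 165, 71), (41, 123, 62), (19, 139, 75), (18, 162, 82), (18, 167, 81), (18, 167, 75)]
168 [(30, 2, 165), (45, 3, 165), (40, 5, 163), (60, 21, 124), (63, 37, 76), (65, 75, 78), (65, 64, 76), (27, 40, 71), (15, 21, 121), (16, 37, 118), (17, 42, 110)]
169 [(20, 12, 132), (25, 12, 132), (20, 12, 130), (18, 12, 106), (38, 11, 90), (56, 19, 94), (60, 21, 97), (60, 9, 83), (110, 5, 140), (150, 2, 152), (165, 3, 152)]
```

>>> step_arm(gripper=0, steps=[[5, -29, 6, 0, 0, 0.025], [8, -29, 6, 0, 0, 0.025], [12, -29, 6, 0, 0, 0.025], [13, -29, 6, 0, 0, 0.025], [14, -29, 6, 0, 0, 0.025], [14, -29, 4, 0, 0, 0.025], [15, -29, 0, 0, 0, 0.025], [15, -29, 0, 0, 0, 0.025], [15, -29, 0, 0, 0, 0.025], [15, -29, 0, 0, 0, 0.025], [15, -29, 0, 0, 0, 0.025], [15, -29, 0, 0, 0, 0.025], [15, -29, 0, 0, 0, 0.025], [15, -29, 0, 0, 0, 0.025], [15, -29, 0, 0, 0, 0.025], [15, -29, 0, 0, 0, 0.025], [14, -29, 0, 0, 0, 0.025], [12, -29, 0, 0, 0, 0.025], [0, 0, 0, 0, 0, 0], [0, 0, 0, 0, 0, 0]])

```text
clock: 1.77
position: [0.4786, 0.0548, 0.2605]
ee_rot: [0.091, -3.14, 0.001]
force: [0.2, 1.0, -0.3]
width: 0.003
gripper_force: 0.0
```

>>> step_arm(steps=[[0, 2, -12, 0, 0, 0], [0, 2, -14, 0, 0, 0], [0, 2, -12, 0, 0, 0], [0, 1, -5, 0, 0, 0], [0, 1, -4, 0, 0, 0], [0, 1, -4, 0, 0, 0], [0, 1, -4, 0, 0, 0], [0, 0, 0, 0, 0, 0]])

```text
clock: 2.43
position: [0.4781, 0.0707, 0.2063]
ee_rot: [-0.104, 3.139, 0.006]
force: [-4.1, 7.6, 8.8]
width: 0.008
gripper_force: 6.1
```

```bash
cat >> h.py <<'E'
def brass(bgr):
    x0,y0,x1,y1=313,140,345,195;h=cv2.cvtColor(bgr[y0:y1,x0:x1],cv2.COLOR_BGR2HSV).astype(float)
    w=np.clip((h[...,1]-70)/80,0,1)*((h[...,0]>10)&(h[...,0]<23));yy,xx=np.mgrid[y0:y1,x0:x1]
    return (w*xx).sum()/w.sum(),(w*yy).sum()/w.sum(),w.sum()
tt=np.linspace(-.25,.25,51);rows=np.array([proj("side",beam(.2,.03,t))[0,1] for t in tt])
r0=brass(cv2.imread("pics/side0.png"))[1]-np.interp(-.2,tt,rows)
def tilt(bgr): return np.interp(brass(bgr)[1]-r0,rows,tt)
def kz(z): return .55-np.arcsin((z-.162)/.11)
def zk(k): return .162+.11*np.sin(.55-k)
E
python3 - <<'E'
from h import *
s=observe();print(s["clock"],s["position"],s["force"],kz(s["position"][2]),r0)
for i in range(3):
    I=cams.get_image("side")[:,:,::-1].copy();print(brass(I),tilt(I))
S=cv2.resize(I[60:280,230:390],None,fx=2.7,fy=2.7,interpolation=cv2.INTER_CUBIC)
cv2.imwrite("pics/a.png",S)
E
```

```text
2.4333 [0.47813082 0.07074379 0.20629078] [-4.12675118  7.60060695  8.79353763] 0.13559703976108084 0.29432210937193304
(np.float64(326.9346224677716), np.float64(161.09300184162063), np.float64(108.60000000000001)) -0.19876209069359713
(np.float64(326.9383143087743), np.float64(161.0967369998847), np.float64(108.41250000000001)) -0.19865495704418545
(np.float64(326.93614818223654), np.float64(161.09318913943852), np.float64(108.65)) -0.1987567185253144
```

View pics/a.png

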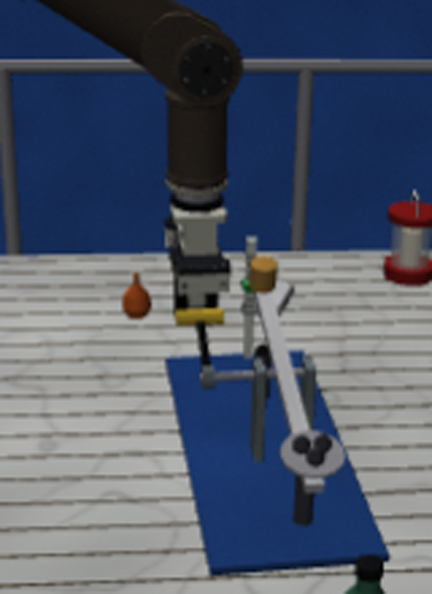

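```bash
cat > ctl.py <<'E'
import sys,json,os
from h import *
from scipy.optimize import lsq_linear,brentq
from scipy.linalg import expm
J,KG,KS,CD,LAG=.047,.31,.19,.008,.05
A=np.array([[0,1,0],[(KG-KS)/J,-CD/J,-KS/J],[0,0,0]]);B=np.array([0,KS/J,0])   # state tilt, rate, k0
H=1/240;M=expm(np.block([[A,B[:,None]],[np.zeros((1,4))]])*H);F,G=M[:3,:3],M[:3,3]
def step(x,k):
    x=F@x+G*k
    if x[0]<-.199: x[0]=-.199;x[1]=max(x[1],0)
    return x
# usage: ctl.py '[dz,...]' ref [nframes] [rows] ; dz = rows just made
dz=json.loads(sys.argv[1]);ref=json.loads(sys.argv[2]);nf=int(sys.argv[3]);nr=int(sys.argv[4])
D=json.load(open("log.json")) if os.path.exists("log.json") else None
s=observe();t=s["clock"]
if D is None: D=dict(t=[t],z=[s["position"][2]],zc=s["position"][2],off=0.,x=None,P=None,tx=t,m=[])
t0=D["t"][-1]
for i,d in enumerate(dz):
    D["zc"]+=d/1000;D["t"].append(t0+(i+1)/12+LAG);D["z"].append(D["zc"]+D["off"])
T=D["t"];Z=D["z"]
while T[-1]>=t-.01 and len(T)>1: T.pop();Z.pop()
T.append(t);Z.append(s["position"][2])
meas=[]
for i in range(nf):
    tm=observe()["clock"];I=cams.get_image("side")[:,:,::-1].copy();meas.append((tm,float(tilt(I))))
s=observe();T.append(s["clock"]);Z.append(s["position"][2]);D["off"]=Z[-1]-D["zc"]
D["m"]+=meas
key_at=lambda q:kz(np.interp(q,T,Z))
if D["x"] is None:
    ml=meas[-1]
    if ml[1]>-.18:   # lifted: find k0 by simulation
        def f(k0):
            x=np.array([-.199,0,k0]);
            for q in np.arange(T[0],ml[0],H): x=step(x,key_at(q))
            return x[0]-ml[1]
        k0=brentq(f,-.2,1.2);x=np.array([-.199,0,k0])
        for q in np.arange(T[0],ml[0],H): x=step(x,key_at(q))
        D.update(x=list(x),P=np.diag([.004,.04,.03]).__pow__(2).tolist(),tx=ml[0])
else:
    x=np.array(D["x"]);P=np.array(D["P"]);q=D["tx"]
    for tm,y in meas:
        while q<tm-1e-6:
            x=step(x,key_at(q));P=F@P@F.T+np.diag([0,.08**2,.02**2])*H;q+=H
        L=P[:,0]/(P[0,0]+.003**2);r=y-x[0];x=x+L*r;P=P-np.outer(L,P[0]);print("innov %.4f"%r)
    D.update(x=list(x),P=P.tolist(),tx=q)
k=kz(Z[-1]);json.dump(D,open("log.json","w"))
print("t %.2f z %.4f key %.3f F %s off %.4f y %.4f"%(T[-1],Z[-1],k,s["force"].round(1),D["off"],s["position"][1]),"tilt",[round(m[1],4) for m in meas])
if D["x"] is not None:
    x=np.array(D["x"]);q=D["tx"]
    while q<T[-1]+LAG: x=step(x,k);q+=H
    print("est tilt %.4f rate %.3f k0 %.3f"%tuple(x))
    # least squares plan over N rows of key
    N=24;Md=expm(np.block([[A,B[:,None]],[np.zeros((1,4))]])/12);Fd,Gd=Md[:3,:3],Md[:3,3]
    R=np.interp(np.arange(1,N+1),np.linspace(0,N,len(ref)) if len(ref)>1 else [0],ref) if len(ref)>1 else np.full(N,ref[0])
    a=np.zeros((N+1,3));b=np.zeros((N+1,3,N));a[0]=x
    for i in range(N): a[i+1]=Fd@a[i];b[i+1]=np.einsum("ij,jk->ik",Fd,b[i]);b[i+1][:,i]+=Gd
    w=np.ones(N);w[-4:]=6
    Dk=np.eye(N)-np.eye(N,k=-1);e=np.zeros(N);e[0]=k
    v=np.r_[np.diff(R)*12,0]
    AA=np.vstack([b[1:,0]*w[:,None],.35*(b[1:,1])*w[:,None],.12*Dk]);bb=np.r_[(R-a[1:,0])*w,.35*w*(v-a[1:,1]),.12*e]
    u=lsq_linear(AA,bb,(0.02,1.12)).x
    pr=a+b@u
    zs=np.r_[Z[-1],zk(u)];dd=np.round(np.diff(np.round((zs-zs[0])*1000*2)/2),1)
    print("plan dz",dd[:nr].tolist(),"keys",u[:nr].round(2),"pred tilt",pr[1:nr+3,0].round(3),"maxrate %.2f"%abs(pr[:,1]).max())
E
python3 ctl.py '[]' '[0.017]' 1 6
```

```text
t 2.63 z 0.2068 key 0.130 F [-4.7  7.7  9.1] off 0.0000 y 0.0704 tilt [-0.1985]
```

>>> step_arm(steps=[[0, 0, -3, 0, 0, 0], [0, 0, -3, 0, 0, 0], [0, 0, -3, 0, 0, 0], [0, 0, -3, 0, 0, 0], [0, 0, -3, 0, 0, 0], [0, 0, -3, 0, 0, 0], [0, 0, -3, 0, 0, 0], [0, 0, -3, 0, 0, 0]])

```text
clock: 3.3
position: [0.4793, 0.0727, 0.1834]
ee_rot: [-0.107, 3.136, 0.009]
force: [0.3, 5.8, 8.6]
width: 0.004
gripper_force: 4.2
```

```bash
python3 ctl.py '[-3,-3,-3,-3,-3,-3,-3,-3]' '[0.017]' 2 6
```

```text
t 3.40 z 0.1829 key 0.359 F [-0.2  6.8  8.4] off 0.0001 y 0.0704 tilt [-0.1986, -0.1987]
```

>>> step_arm(steps=[[0, 0, -2.5, 0, 0, 0], [0, 0, -2.5, 0, 0, 0], [0, 0, -2.5, 0, 0, 0], [0, 0, -2.5, 0, 0, 0], [0, 0, -2.5, 0, 0, 0], [0, 0, -2.5, 0, 0, 0]])

```text
clock: 3.9
position: [0.4795, 0.07, 0.168]
ee_rot: [-0.102, 3.137, 0.005]
force: [-0.5, 6.4, 8.6]
width: 0.002
gripper_force: 4.1
```

```bash
python3 ctl.py '[-2.5,-2.5,-2.5,-2.5,-2.5,-2.5]' '[0.017]' 2 6
```

```text
t 4.00 z 0.1679 key 0.497 F [0.4 6.4 8.3] off 0.0001 y 0.0698 tilt [-0.1988, -0.1988]
```

>>> step_arm(steps=[[0, 0, -2.5, 0, 0, 0], [0, 0, -2.5, 0, 0, 0], [0, 0, -2.5, 0, 0, 0], [0, 0, -2.5, 0, 0, 0], [0, 0, -2.5, 0, 0, 0], [0, 0, -2.5, 0, 0, 0]])

```text
clock: 4.5
position: [0.4795, 0.0699, 0.153]
ee_rot: [-0.102, 3.137, 0.005]
force: [0.6, 5.2, 8.0]
width: 0.005
gripper_force: 4.1
```

```bash
python3 ctl.py '[-2.5,-2.5,-2.5,-2.5,-2.5,-2.5]' '[0.017]' 2 6
```

```text
t 4.60 z 0.1528 key 0.634 F [-0.1  6.1  8.4] off -0.0000 y 0.0699 tilt [-0.1987, -0.1988]
```

>>> step_arm(steps=[[0, 0, -2.5, 0, 0, 0], [0, 0, -2.5, 0, 0, 0], [0, 0, -2.5, 0, 0, 0], [0, 0, -2.5, 0, 0, 0], [0, 0, -2.5, 0, 0, 0], [0, 0, -2.5, 0, 0, 0]])

```text
clock: 5.1
position: [0.4795, 0.0693, 0.1379]
ee_rot: [-0.101, 3.137, 0.004]
force: [-0.4, 3.8, 9.6]
width: 0.005
gripper_force: 4.4
```

```bash
python3 ctl.py '[-2.5,-2.5,-2.5,-2.5,-2.5,-2.5]' '[0.017]' 2 6
```

```text
t 5.20 z 0.1378 key 0.772 F [0.  4.8 7.7] off -0.0000 y 0.0692 tilt [-0.1912, -0.1862]
```

```bash
python3 ctl.py '[]' '[0.017]' 2 6
```

```text
t 5.30 z 0.1380 key 0.770 F [-0.2  5.1  8.2] off 0.0002 y 0.0693 tilt [-0.1827, -0.1755]
est tilt -0.1584 rate 0.190 k0 0.536
plan dz [-20.0, 25.0, 23.0, 10.0, 1.0, -2.5] keys [0.96 0.73 0.52 0.42 0.41 0.44] pred tilt [-0.138 -0.112 -0.085 -0.063 -0.045 -0.031 -0.021 -0.013] maxrate 0.33
```

>>> step_arm(steps=[[0, 0, 1, 0, 0, 0], [0, 0, 6, 0, 0, 0], [0, 0, 9, 0, 0, 0], [0, 0, 8, 0, 0, 0], [0, 0, 8, 0, 0, 0]])

```text
clock: 5.72
position: [0.4795, 0.0681, 0.1703]
ee_rot: [-0.1, 3.137, 0.002]
force: [2.2, -3.0, 5.9]
width: 0.004
gripper_force: 3.2
```

```bash
sed -i 's/\.12\*Dk/.3*Dk/;s/\.12\*e\]/.3*e]/' ctl.py; python3 ctl.py '[1,6,9,8,8]' '[0.017]' 2 6
```

```text
innov -0.0309
innov -0.0017
t 5.82 z 0.1708 key 0.470 F [ 0.3 -0.   7.2] off 0.0010 y 0.0678 tilt [-0.0955, -0.089]
est tilt -0.0781 rate 0.076 k0 0.555
plan dz [-21.0, -3.0, 4.5, 6.5, 5.0, 3.0] keys [0.66 0.69 0.65 0.59 0.54 0.52] pred tilt [-0.071 -0.062 -0.051 -0.039 -0.028 -0.018 -0.01  -0.004] maxrate 0.14
```

>>> step_arm(steps=[[0, 0, -20, 0, 0, 0], [0, 0, -4, 0, 0, 0], [0, 0, 4.5, 0, 0, 0], [0, 0, 6.5, 0, 0, 0], [0, 0, 5, 0, 0, 0]])

```text
clock: 6.23
position: [0.4795, 0.068, 0.1621]
ee_rot: [-0.099, 3.138, 0.002]
force: [2.0, -0.1, 7.2]
width: 0.006
gripper_force: 3.5
```

```bash
python3 ctl.py '[-20,-4,4.5,6.5,5]' '[0.017]' 2 6
```

```text
innov -0.0210
innov -0.0011
t 6.33 z 0.1625 key 0.545 F [1.1 1.3 7.8] off 0.0007 y 0.0678 tilt [-0.0599, -0.0577]
est tilt -0.0534 rate 0.027 k0 0.569
plan dz [-16.0, -1.0, 5.0, 6.0, 4.5, 2.5] keys [0.69 0.7  0.65 0.6  0.56 0.54] pred tilt [-0.05  -0.044 -0.036 -0.027 -0.018 -0.01  -0.004  0.001] maxrate 0.11
```

>>> step_arm(steps=[[0, 0, -18, 0, 0, 0], [0, 0, -2, 0, 0, 0], [0, 0, 4, 0, 0, 0], [0, 0, 5, 0, 0, 0], [0, 0, 4, 0, 0, 0]])

```text
clock: 6.75
position: [0.4794, 0.068, 0.1552]
ee_rot: [-0.099, 3.138, 0.002]
force: [2.1, 2.7, 7.0]
width: 0.002
gripper_force: 3.6
```

```bash
sed -i 's/\.02\*\*2\])\*H/.05**2])*H/' ctl.py; python3 ctl.py '[-18,-2,4,5,4]' '[0.017]' 2 6
```

```text
innov 0.0289
innov 0.0028
t 6.85 z 0.1555 key 0.609 F [0.8 2.9 7. ] off 0.0007 y 0.0680 tilt [0.0107, 0.026]
est tilt 0.0553 rate 0.308 k0 0.545
plan dz [49.5, 7.0, -10.5, -15.0, -13.5, -9.0] keys [0.15 0.08 0.18 0.33 0.45 0.53] pred tilt [0.076 0.085 0.084 0.077 0.066 0.056 0.046 0.039] maxrate 0.31
```

>>> step_arm(steps=[[0, 0, 40, 0, 0, 0], [0, 0, 14, 0, 0, 0], [0, 0, -7, 0, 0, 0]])

```text
clock: 7.1
position: [0.4803, 0.0688, 0.2058]
ee_rot: [-0.098, 3.134, 0.006]
force: [-1.9, 16.1, 13.8]
width: -0.002
gripper_force: 8.0
```

```bash
sed -i 's/^s=observe();T.append/cv2.imwrite("pics\/last%.2f.png"%s["clock"],I)\n&/' ctl.py; python3 ctl.py '[40,14,-7]' '[0.017]' 2 6
```

```text
innov -0.0405
innov 0.0014
t 7.20 z 0.2029 key 0.169 F [2.9 8.4 9.5] off 0.0011 y 0.0699 tilt [0.0559, 0.0516]
est tilt 0.0251 rate -0.334 k0 0.600
plan dz [-66.0, -19.5, 3.0, 11.5, 12.0, 9.5] keys [0.78 0.97 0.94 0.83 0.72 0.63] pred tilt [ 0.    -0.017 -0.024 -0.023 -0.018 -0.011 -0.005  0.001] maxrate 0.33
```

>>> step_arm(steps=[[0, 0, -41, 0, 0, 0], [0, 0, -38, 0, 0, 0], [0, 0, -2, 0, 0, 0], [0, 0, 2, 0, 0, 0]])

```text
clock: 7.53
position: [0.4784, 0.0682, 0.121]
ee_rot: [0.099, -3.139, -0.001]
force: [-0.1, 7.1, 8.7]
width: 0.005
gripper_force: 4.1
```

```bash
sed -i 's/\[0,\.08\*\*2,\.05\*\*2\]/[0,.2**2,.04**2]/;s/+\.003\*\*2/+.0015**2/' ctl.py; python3 ctl.py '[-41,-38,-2,2]' '[0.017]' 2 6; tail -c 900 log.json
```

```text
innov 0.0541
innov 0.0046
t 7.63 z 0.1224 key 0.918 F [-0.7  5.5  7.8] off -0.0004 y 0.0686 tilt [-0.0073, 0.0004]
est tilt 0.0241 rate 0.315 k0 0.560
plan dz [64.5, 17.5, -4.5, -12.5, -12.5, -9.0] keys [0.32 0.15 0.2  0.32 0.43 0.52] pred tilt [0.047 0.062 0.066 0.064 0.057 0.049 0.042 0.035] maxrate 0.31
1056161], "P": [[1.9648016250004833e-06, 3.4902859919370586e-05, -4.079208384218419e-06], [3.4902859919370695e-05, 0.002195548808254677, -0.00027746017455821824], [-4.079208384218429e-06, -0.0002774601745582201, 0.0015598981488843563]], "tx": 7.583333333333201, "m": [[2.5833, -0.19854914388350522], [3.3, -0.19864622160565248], [3.35, -0.1986825410967341], [3.9, -0.19880919866508104], [3.95, -0.19877584858522762], [4.5, -0.1987252187374047], [4.55, -0.19882031212684537], [5.1, -0.19124039923293826], [5.15, -0.18619472900152276], [5.2, -0.18265399368452803], [5.25, -0.1754738442152922], [5.7167, -0.09545915737985386], [5.7667, -0.08904118734239204], [6.2333, -0.059923203040484666], [6.2833, -0.05773469371244286], [6.75, 0.010690402822481944], [6.8, 0.0259880644937286], [7.1, 0.055885447978382484], [7.15, 0.05163799262008021], [7.5333, -0.007294190035132892], [7.5833, 0.00042515013084344]]}
```

```bash
cat > fit.py <<'E'
import json,sys
from h import *
from scipy.optimize import least_squares
D=json.load(open("log.json"));T,Z=np.array(D["t"]),np.array(D["z"]);m=np.array([a for a in D["m"] if a[0]>5.12])
# multiple shooting: state free at each look, soft continuity
H=1/240
def sim(x,t0,t1,p):
    k0,J,KG,tau=p;th,w=x;n=max(1,round((t1-t0)/H));h=(t1-t0)/n
    for k in kz(np.interp(t0+h*np.arange(n)-tau,T,Z)):
        w+=h*((KG-.19)*th+.19*(k-k0)-.008*w)/J;th+=h*w
    return th,w
def res(v):
    p=v[:4];X=v[4:].reshape(-1,2);r=[(v[1]-.047)/.006,(v[2]-.31)/.03,(v[3])/.05]
    r+=list((X[:,0]-m[:,1])/.0015)
    for i in range(len(m)-1):
        a=sim(X[i],m[i,0],m[i+1,0],p);dt=m[i+1,0]-m[i,0];r+=[(X[i+1,0]-a[0])/(.004*dt/.4+.0005),(X[i+1,1]-a[1])/(.03*dt/.4+.003)]
    return np.array(r)
v0=np.r_[.56,.047,.31,0,np.c_[m[:,1],np.gradient(m[:,1],m[:,0])].ravel()]
s=least_squares(res,v0,loss="soft_l1");print(s.x[:4].round(4),2*s.cost,s.x[4:].reshape(-1,2)[-1].round(4));print(np.c_[m,s.x[4:].reshape(-1,2)[:,1]].round(3).tolist())
print(np.c_[T[-30:],kz(Z[-30:])].round(3).tolist())
E
python3 fit.py
```

```text
[ 0.5593  0.0434  0.3163 -0.0603] 6.776851469928117 [1.000e-04 1.716e-01]
[[5.15, -0.186, 0.086], [5.2, -0.183, 0.105], [5.25, -0.175, 0.124], [5.717, -0.095, 0.108], [5.767, -0.089, 0.073], [6.233, -0.06, 0.079], [6.283, -0.058, 0.068], [6.75, 0.011, 0.236], [6.8, 0.026, 0.246], [7.1, 0.056, -0.097], [7.15, 0.052, -0.174], [7.533, -0.007, 0.094], [7.583, 0.0, 0.172]]
[[5.1, 0.771], [5.2, 0.772], [5.3, 0.77], [5.433, 0.761], [5.517, 0.705], [5.6, 0.623], [5.683, 0.55], [5.717, 0.474], [5.817, 0.47], [5.95, 0.652], [6.033, 0.688], [6.117, 0.647], [6.2, 0.588], [6.233, 0.549], [6.333, 0.545], [6.467, 0.71], [6.55, 0.728], [6.633, 0.691], [6.717, 0.645], [6.75, 0.612], [6.85, 0.609], [6.983, 0.24], [7.067, 0.103], [7.1, 0.141], [7.2, 0.169], [7.333, 0.551], [7.417, 0.904], [7.5, 0.923], [7.533, 0.932], [7.633, 0.918]]
```

```bash
python3 - <<'E'
s=open("ctl.py").read()
s=s.replace("J,KG,KS,CD,LAG=.047,.31,.19,.008,.05","J,KG,KS,CD,LAG=.0434,.316,.19,.008,.0")
s=s.replace("b[i+1][:,i]+=Gd","b[i+1][:,i]+=Gd/2;(b[i+1].__setitem__((slice(None),i-1),b[i+1][:,i-1]+Gd/2) if i else a.__setitem__(1,a[1]+Gd/2*k))")
s=s.replace("e=np.zeros(N);e[0]=k","e=np.zeros(N);e[0]=k;sw=np.full(N,.15);sw[nr]=5")
s=s.replace(".3*Dk","sw[:,None]*Dk").replace(".3*e]","sw*e]")
s=s.replace('cv2.imwrite("pics/last%.2f.png"%s["clock"],I)\n','')
open("ctl.py","w").write(s)
import json;D=json.load(open("log.json"));D["x"]=[.0001,.172,.559];D["P"]=[[2e-6,0,0],[0,4e-4,0],[0,0,2e-4]];D["tx"]=7.5833;json.dump(D,open("log.json","w"))
E
python3 ctl.py '[]' '[0.017]' 0 4
```

```text
t 7.63 z 0.1224 key 0.918 F [-0.7  5.5  7.8] off -0.0004 y 0.0686 tilt []
est tilt 0.0117 rate 0.256 k0 0.559
plan dz [86.0, 1.0, -22.5, -22.5] keys [0.11 0.1  0.32 0.53] pred tilt [0.032 0.046 0.048 0.044 0.039 0.033] maxrate 0.26
```

>>> step_arm(steps=[[0, 0, 41, 0, 0, 0], [0, 0, 40, 0, 0, 0], [0, 0, 2, 0, 0, 0], [0, 0, -4, 0, 0, 0], [0, 0, -22, 0, 0, 0]])

```text
clock: 8.05
position: [0.4815, 0.071, 0.1835]
ee_rot: [-0.102, 3.131, 0.01]
force: [1.0, 6.9, 8.5]
width: 0.003
gripper_force: 4.6
```

```bash
python3 ctl.py '[41,40,2,-4,-22]' '[0.017]' 2 4; python3 fit.py|head -1
```

```text
innov -0.0431
innov 0.0025
t 8.15 z 0.1786 key 0.399 F [0.6 6.1 7.7] off -0.0012 y 0.0689 tilt [0.031, 0.0203]
est tilt 0.0071 rate -0.275 k0 0.561
plan dz [-70.0, 6.0, 25.5, 22.0] keys [1.06 0.99 0.75 0.55] pred tilt [-0.013 -0.024 -0.023 -0.016 -0.009 -0.003] maxrate 0.27
[ 0.552   0.0425  0.3289 -0.0503] 8.098986914060127 [ 0.0203 -0.2286]
```

```bash
python3 - <<'E'
s=open("ctl.py").read()
s=s.replace(".008,.0\n",".008,.02\n").replace("=.0434,.316","=.0434,.32")
s=s.replace("key_at=lambda q:kz(np.interp(q,T,Z))","kp=lambda q:kz(np.interp(q,T,Z))\nkey_at=lambda q:kp(q)+.042*(kp(q+.01)-kp(q-.01))/.02")
s=s.replace("+=Gd/2;","+=Gd*.8;").replace("+Gd/2)","+Gd*.2)").replace("a[1]+Gd/2*k","a[1]+Gd*.2*k")
s=s.replace("q<T[-1]+LAG","q<T[-1]")
open("ctl.py","w").write(s)
import json;D=json.load(open("log.json"));D["x"]=[.0203,-.2286,.556];D["P"]=[[2e-6,0,0],[0,4e-4,0],[0,0,2e-4]];D["tx"]=8.1;json.dump(D,open("log.json","w"))
E
python3 ctl.py '[]' '[0.017]' 0 4
```

```text
t 8.15 z 0.1786 key 0.399 F [0.6 6.1 7.7] off -0.0012 y 0.0689 tilt []
est tilt 0.0070 rate -0.261 k0 0.556
plan dz [-62.5, 5.0, 22.0, 18.5] keys [0.98 0.93 0.72 0.55] pred tilt [-0.01  -0.016 -0.014 -0.009 -0.003  0.002] maxrate 0.26
```

>>> step_arm(steps=[[0, 0, -41, 0, 0, 0], [0, 0, -18, 0, 0, 0], [0, 0, 14, 0, 0, 0], [0, 0, 20, 0, 0, 0]])

```text
clock: 8.48
position: [0.477, 0.0678, 0.1528]
ee_rot: [0.099, -3.136, 0.0]
force: [-2.0, 3.3, 7.5]
width: 0.005
gripper_force: 3.4
```

```bash
python3 ctl.py '[-41,-18,14,20]' '[0.017]' 2 4
```

```text
innov -0.0045
innov -0.0015
t 8.58 z 0.1562 key 0.603 F [-2.3  2.1  7.9] off 0.0014 y 0.0676 tilt [-0.0249, -0.0241]
est tilt -0.0224 rate 0.033 k0 0.559
plan dz [-5.0, 5.0, 5.5, 3.0] keys [0.65 0.6  0.55 0.53] pred tilt [-0.019 -0.013 -0.007 -0.002  0.002  0.005] maxrate 0.07
```

Model now matches. Continue.

>>> step_arm(steps=[[0, 0, -5, 0, 0, 0], [0, 0, 5, 0, 0, 0], [0, 0, 5.5, 0, 0, 0], [0, 0, 3, 0, 0, 0]])

```text
clock: 8.92
position: [0.4785, 0.067, 0.1636]
ee_rot: [-0.098, 3.14, 0.0]
force: [0.1, -0.5, 6.9]
width: 0.002
gripper_force: 3.5
```

```bash
python3 ctl.py '[-5,5,5.5,3]' '[0.017]' 2 4
```

```text
innov 0.0037
innov -0.0017
t 9.02 z 0.1637 key 0.535 F [0.1 0.4 7.1] off 0.0004 y 0.0669 tilt [0.0025, 0.0044]
est tilt 0.0066 rate 0.037 k0 0.561
plan dz [1.0, -1.0, -0.5, -0.5] keys [0.53 0.53 0.54 0.55] pred tilt [0.009 0.011 0.012 0.013 0.014 0.015] maxrate 0.04
```

>>> step_arm(steps=[[0, 0, 1, 0, 0, 0], [0, 0, -1, 0, 0, 0], [0, 0, -0.5, 0, 0, 0], [0, 0, -0.5, 0, 0, 0]])

```text
clock: 9.35
position: [0.4785, 0.0671, 0.1623]
ee_rot: [-0.098, 3.14, 0.001]
force: [-1.0, -0.3, 7.0]
width: 0.004
gripper_force: 3.5
```

```bash
python3 ctl.py '[1,-1,-0.5,-0.5]' '[0.017]' 2 4; python3 - <<'E'
from h import *
T=cams.get_image("top")[:,:,::-1].copy();S=cams.get_image("side")[:,:,::-1].copy()
cv2.imwrite("pics/t1.png",T);cv2.imwrite("pics/s1.png",S);print(tilt(S))
a=cv2.resize(T[175:210,215:275],None,fx=7,fy=7,interpolation=cv2.INTER_CUBIC);b=cv2.resize(S[145:185,300:360],None,fx=7,fy=7,interpolation=cv2.INTER_CUBIC)
cv2.imwrite("pics/c1.png",np.vstack([a,b]))
E
```

```text
innov 0.0112
innov -0.0006
t 9.45 z 0.1622 key 0.548 F [-0.4 -0.3  6.6] off -0.0001 y 0.0671 tilt [0.0243, 0.0264]
est tilt 0.0290 rate 0.047 k0 0.558
plan dz [13.5, -3.0, -6.0, -4.5] keys [0.43 0.45 0.51 0.55] pred tilt [0.032 0.032 0.03  0.027 0.025 0.023] maxrate 0.05
0.028092399114439774
```

View pics/c1.png

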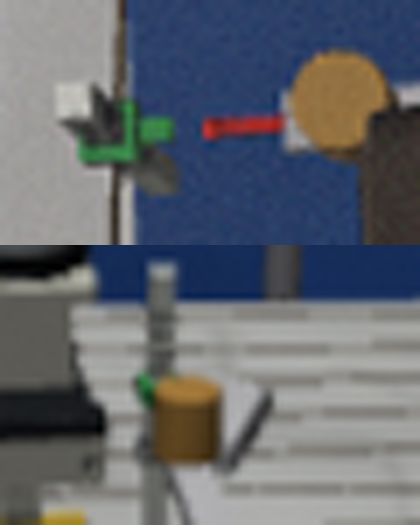

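```bash
python3 ctl.py '[]' '[0.017]' 1 4
```

```text
innov -0.0045
t 9.60 z 0.1623 key 0.548 F [-0.4  0.9  6.8] off -0.0000 y 0.0671 tilt [0.0292]
est tilt 0.0302 rate 0.017 k0 0.563
plan dz [8.0, -2.0, -4.0, -3.0] keys [0.47 0.49 0.53 0.56] pred tilt [0.031 0.03  0.028 0.026 0.024 0.022] maxrate 0.03
```

>>> step_arm(steps=[[0, 0, 8, 0, 0, 0], [0, 0, -1, 0, 0, 0], [0, 0, -4, 0, 0, 0], [0, 0, -3, 0, 0, 0]])

```text
clock: 9.93
position: [0.4785, 0.067, 0.1625]
ee_rot: [-0.098, 3.139, 0.001]
force: [-0.4, 1.4, 8.2]
width: 0.006
gripper_force: 3.5
```

```bash
python3 ctl.py '[8,-1,-4,-3]' '[0.017]' 2 5
```

```text
innov 0.0069
innov -0.0009
t 10.03 z 0.1622 key 0.548 F [-0.2  0.8  7.3] off -0.0001 y 0.0671 tilt [0.0304, 0.029]
est tilt 0.0279 rate -0.023 k0 0.562
plan dz [0.5, -0.5, -0.5, -0.5, 0.0] keys [0.55 0.55 0.55 0.56 0.55] pred tilt [0.026 0.024 0.023 0.022 0.021 0.02  0.019] maxrate 0.02
```

>>> step_arm(steps=[[0, 0, 1, 0, 0, 0], [0, 0, 0, 0, 0, 0], [0, 0, -0.5, 0, 0, 0], [0, 0, -0.5, 0, 0, 0], [0, 0, 0, 0, 0, 0]])

```text
clock: 10.45
position: [0.4785, 0.0671, 0.1625]
ee_rot: [-0.098, 3.14, 0.001]
force: [0.2, 0.2, 7.3]
width: -0.0
gripper_force: 3.5
```

```bash
python3 ctl.py '[1,0,-0.5,-0.5,0]' '[0.017]' 2 5
```

```text
innov -0.0008
innov 0.0003
t 10.55 z 0.1625 key 0.545 F [-0.7  0.4  7.2] off 0.0002 y 0.0670 tilt [0.0166, 0.0153]
est tilt 0.0138 rate -0.028 k0 0.562
plan dz [-6.5, 1.0, 3.0, 1.5, 1.0] keys [0.6  0.59 0.57 0.55 0.55] pred tilt [0.012 0.012 0.012 0.013 0.014 0.015 0.015] maxrate 0.03
```

Good, nearly on target.

>>> step_arm(steps=[[0, 0, -6, 0, 0, 0], [0, 0, 1, 0, 0, 0], [0, 0, 3, 0, 0, 0], [0, 0, 1.5, 0, 0, 0], [0, 0, 1, 0, 0, 0]])

```text
clock: 10.97
position: [0.4785, 0.067, 0.1631]
ee_rot: [-0.098, 3.14, 0.001]
force: [-0.1, -0.5, 7.9]
width: 0.005
gripper_force: 3.5
```

```bash
python3 ctl.py '[-6,1,3,1.5,1]' '[0.017]' 2 5
```

```text
innov -0.0079
innov 0.0001
t 11.07 z 0.1631 key 0.540 F [0.2 1.  8. ] off 0.0003 y 0.0670 tilt [0.0057, 0.0045]
est tilt 0.0031 rate -0.031 k0 0.565
plan dz [-12.5, 2.5, 5.0, 3.5, 1.5] keys [0.65 0.63 0.59 0.55 0.54] pred tilt [0.002 0.002 0.004 0.007 0.009 0.011 0.012] maxrate 0.03
```

>>> step_arm(steps=[[0, 0, -13, 0, 0, 0], [0, 0, 2, 0, 0, 0], [0, 0, 5, 0, 0, 0], [0, 0, 3, 0, 0, 0], [0, 0, 1.5, 0, 0, 0]])

```text
clock: 11.48
position: [0.4788, 0.0667, 0.162]
ee_rot: [-0.098, 3.139, 0.0]
force: [0.1, -0.6, 7.8]
width: 0.003
gripper_force: 3.6
```

```bash
python3 ctl.py '[-13,2,5,3,1.5]' '[0.017]' 2 5
```

```text
innov 0.0066
innov 0.0005
t 11.58 z 0.1619 key 0.551 F [-0.9  0.6  7.9] off 0.0006 y 0.0667 tilt [0.0204, 0.0243]
est tilt 0.0281 rate 0.077 k0 0.560
plan dz [18.0, -3.5, -8.0, -5.5, -2.5] keys [0.39 0.42 0.49 0.54 0.56] pred tilt [0.033 0.033 0.032 0.029 0.026 0.024 0.022] maxrate 0.08
```

>>> step_arm(steps=[[0, 0, 17, 0, 0, 0], [0, 0, -3, 0, 0, 0], [0, 0, -8, 0, 0, 0], [0, 0, -5.5, 0, 0, 0], [0, 0, -2, 0, 0, 0]])

```text
clock: 12.0
position: [0.4788, 0.068, 0.1598]
ee_rot: [-0.099, 3.139, 0.002]
force: [0.3, 4.6, 8.3]
width: 0.005
gripper_force: 3.6
```

```bash
python3 ctl.py '[17,-3,-8,-5.5,-2]' '[0.017]' 2 5
```

```text
innov -0.0151
innov 0.0012
t 12.10 z 0.1600 key 0.568 F [-0.3  4.1  7.8] off 0.0002 y 0.0681 tilt [0.0106, 0.008]
est tilt 0.0050 rate -0.052 k0 0.563
plan dz [-12.5, 4.0, 6.0, 4.0, 1.5] keys [0.68 0.65 0.59 0.55 0.54] pred tilt [0.002 0.002 0.004 0.007 0.009 0.011 0.012] maxrate 0.05
```

>>> step_arm(steps=[[0, 0, -9, 0, 0, 0], [0, 0, 1.5, 0, 0, 0], [0, 0, 4.5, 0, 0, 0], [0, 0, 3.5, 0, 0, 0], [0, 0, 1.5, 0, 0, 0]])

```text
clock: 12.52
position: [0.479, 0.0673, 0.1626]
ee_rot: [-0.098, 3.139, 0.001]
force: [0.2, 1.7, 7.7]
width: 0.004
gripper_force: 3.5
```

```bash
python3 ctl.py '[-9,1.5,4.5,3.5,1.5]' '[0.017]' 2 5
```

```text
innov 0.0008
innov 0.0005
t 12.62 z 0.1625 key 0.545 F [-0.1  2.   6.3] off 0.0007 y 0.0672 tilt [0.0073, 0.0088]
est tilt 0.0100 rate 0.025 k0 0.561
plan dz [1.0, 0.0, -0.5, -0.5, -0.5] keys [0.54 0.54 0.54 0.55 0.55] pred tilt [0.012 0.013 0.014 0.015 0.015 0.016 0.016] maxrate 0.02
```

>>> step_arm(steps=[[0, 0, 1, 0, 0, 0], [0, 0, 0, 0, 0, 0], [0, 0, -0.5, 0, 0, 0], [0, 0, -0.5, 0, 0, 0], [0, 0, -0.5, 0, 0, 0]])

```text
clock: 13.03
position: [0.4789, 0.0673, 0.1618]
ee_rot: [-0.098, 3.139, 0.001]
force: [-0.2, 1.8, 7.7]
width: 0.003
gripper_force: 3.5
```

```bash
python3 ctl.py '[1,0,-0.5,-0.5,-0.5]' '[0.017]' 2 6
```

```text
innov -0.0058
innov 0.0006
t 13.13 z 0.1617 key 0.552 F [0.9 3.  9.1] off 0.0004 y 0.0673 tilt [0.0089, 0.0087]
est tilt 0.0083 rate -0.008 k0 0.562
plan dz [-4.5, 1.0, 2.5, 1.5, 0.5, 0.0] keys [0.6  0.58 0.56 0.55 0.54 0.55] pred tilt [0.008 0.009 0.01  0.012 0.013 0.014 0.015 0.015] maxrate 0.02
```

>>> step_arm(steps=[[0, 0, -4.5, 0, 0, 0], [0, 0, 1, 0, 0, 0], [0, 0, 2.5, 0, 0, 0], [0, 0, 1, 0, 0, 0], [0, 0, 0.5, 0, 0, 0], [0, 0, 0, 0, 0, 0]])

```text
clock: 13.63
position: [0.4789, 0.0672, 0.1624]
ee_rot: [-0.098, 3.139, 0.001]
force: [0.1, 1.7, 7.4]
width: 0.004
gripper_force: 3.5
```

```bash
python3 ctl.py '[-4.5,1,2.5,1,0.5,0]' '[0.017]' 2 6
```

```text
innov -0.0039
innov -0.0001
t 13.73 z 0.1623 key 0.547 F [-0.1  1.2  7.4] off 0.0005 y 0.0672 tilt [0.0106, 0.0106]
est tilt 0.0105 rate -0.004 k0 0.564
plan dz [-4.0, 1.0, 1.5, 1.0, 0.5, 0.0] keys [0.58 0.58 0.56 0.55 0.55 0.55] pred tilt [0.01  0.011 0.012 0.013 0.014 0.015 0.015 0.016] maxrate 0.01
```

>>> step_arm(steps=[[0, 0, -4.5, 0, 0, 0], [0, 0, 1, 0, 0, 0], [0, 0, 1.5, 0, 0, 0], [0, 0, 1, 0, 0, 0], [0, 0, 0.5, 0, 0, 0], [0, 0, 0, 0, 0, 0]])

```text
clock: 14.23
position: [0.4789, 0.0672, 0.1619]
ee_rot: [-0.098, 3.139, 0.001]
force: [0.6, 1.9, 7.7]
width: 0.002
gripper_force: 3.5
```

```bash
python3 ctl.py '[-4.5,1,1.5,1,0.5,0]' '[0.017]' 2 7
```

```text
innov 0.0036
innov 0.0019
t 14.33 z 0.1618 key 0.552 F [1.6 1.5 7.4] off 0.0005 y 0.0672 tilt [0.021, 0.0244]
est tilt 0.0273 rate 0.063 k0 0.556
plan dz [16.0, -3.0, -7.0, -4.5, -2.0, 0.0, 0.5] keys [0.41 0.44 0.5  0.54 0.56 0.56 0.55] pred tilt [0.031 0.032 0.03  0.027 0.025 0.023 0.022 0.02  0.02 ] maxrate 0.06
```

>>> step_arm(steps=[[0, 0, 12, 0, 0, 0], [0, 0, -2, 0, 0, 0], [0, 0, -5, 0, 0, 0], [0, 0, -3, 0, 0, 0], [0, 0, -1.5, 0, 0, 0], [0, 0, 0, 0, 0, 0]])

```text
clock: 14.83
position: [0.4787, 0.0676, 0.1619]
ee_rot: [-0.099, 3.139, 0.002]
force: [0.0, 3.0, 7.7]
width: 0.005
gripper_force: 3.5
```

```bash
python3 ctl.py '[12,-2,-5,-3,-1.5,0]' '[0.017]' 2 6
```

```text
innov -0.0288
innov 0.0023
t 14.93 z 0.1621 key 0.549 F [-0.3  3.8  7.1] off 0.0003 y 0.0676 tilt [0.002, -0.0002]
est tilt -0.0031 rate -0.055 k0 0.560
plan dz [-17.5, 4.0, 8.0, 5.5, 2.0, 0.0] keys [0.71 0.67 0.6  0.55 0.53 0.53] pred tilt [-0.006 -0.005 -0.002  0.002  0.005  0.008  0.01   0.012] maxrate 0.06
```

>>> step_arm(steps=[[0, 0, -15, 0, 0, 0], [0, 0, 3, 0, 0, 0], [0, 0, 7, 0, 0, 0], [0, 0, 4, 0, 0, 0]])

```text
clock: 15.27
position: [0.4786, 0.0669, 0.1615]
ee_rot: [-0.098, 3.14, 0.0]
force: [-0.5, 1.3, 7.0]
width: 0.009
gripper_force: 3.5
```

```bash
python3 ctl.py '[-15,3,7,4]' '[0.017]' 2 5
```

```text
innov -0.0076
innov -0.0000
t 15.37 z 0.1618 key 0.552 F [0.4 0.7 7.4] off 0.0010 y 0.0668 tilt [-0.0079, -0.0077]
est tilt -0.0077 rate -0.002 k0 0.564
plan dz [-10.5, 3.0, 5.0, 3.0, 1.0] keys [0.65 0.62 0.58 0.55 0.54] pred tilt [-0.007 -0.004 -0.001  0.003  0.006  0.009  0.01 ] maxrate 0.05
```

>>> step_arm(steps=[[0, 0, -11, 0, 0, 0], [0, 0, 3, 0, 0, 0], [0, 0, 4, 0, 0, 0], [0, 0, 2.5, 0, 0, 0], [0, 0, 1, 0, 0, 0]])

```text
clock: 15.78
position: [0.4787, 0.0665, 0.1612]
ee_rot: [-0.097, 3.14, 0.0]
force: [0.3, 0.3, 7.5]
width: 0.003
gripper_force: 3.5
```

```bash
python3 ctl.py '[-11,3,4,2.5,1]' '[0.017]' 2 5
```

```text
innov -0.0086
innov 0.0011
t 15.88 z 0.1611 key 0.559 F [0.1 1.1 7. ] off 0.0008 y 0.0665 tilt [0.0018, 0.0043]
est tilt 0.0064 rate 0.044 k0 0.565
plan dz [4.0, -0.5, -1.0, -1.0, -0.5] keys [0.52 0.52 0.54 0.55 0.55] pred tilt [0.01  0.012 0.013 0.014 0.015 0.015 0.016] maxrate 0.04
```

```bash
python3 ctl.py '[]' '[0.006,-0.01,-0.05,-0.10,-0.15]' 0 5
```

```text
t 15.88 z 0.1611 key 0.559 F [0.1 1.1 7. ] off 0.0008 y 0.0665 tilt []
est tilt 0.0064 rate 0.044 k0 0.565
plan dz [12.5, -3.0, -5.0, -2.5, 0.5] keys [0.45 0.47 0.52 0.54 0.54] pred tilt [ 0.009  0.008  0.005  0.001 -0.003 -0.009 -0.015] maxrate 0.11
```

>>> step_arm(steps=[[0, 0, 12.5, 0, 0, 0], [0, 0, -3, 0, 0, 0], [0, 0, -5, 0, 0, 0], [0, 0, -2.5, 0, 0, 0], [0, 0, 0.5, 0, 0, 0]])

```text
clock: 16.3
position: [0.4786, 0.0668, 0.163]
ee_rot: [-0.098, 3.14, 0.0]
force: [0.2, 1.7, 6.9]
width: 0.005
gripper_force: 3.5
```

```bash
python3 ctl.py '[12.5,-3,-5,-2.5,0.5]' '[-0.01,-0.05,-0.10,-0.15,-0.19]' 2 5
```

```text
innov 0.0042
innov 0.0005
t 16.40 z 0.1633 key 0.538 F [-0.1  0.2  8. ] off 0.0005 y 0.0668 tilt [-0.0003, -0.0023]
est tilt -0.0050 rate -0.051 k0 0.561
plan dz [4.0, -3.0, -3.0, -2.0, -0.5] keys [0.5  0.53 0.56 0.57 0.58] pred tilt [-0.01  -0.017 -0.024 -0.032 -0.04  -0.048 -0.057] maxrate 0.10
```

>>> step_arm(steps=[[0, 0, 4, 0, 0, 0], [0, 0, -3, 0, 0, 0], [0, 0, -3, 0, 0, 0], [0, 0, -2, 0, 0, 0], [0, 0, -0.5, 0, 0, 0]])

```text
clock: 16.82
position: [0.4787, 0.0672, 0.1587]
ee_rot: [-0.098, 3.14, 0.001]
force: [-0.1, 2.5, 8.1]
width: 0.005
gripper_force: 3.6
```

```bash
python3 ctl.py '[4,-3,-3,-2,-0.5]' '[-0.045,-0.09,-0.14,-0.18,-0.2]' 2 5
```

```text
innov -0.0128
innov 0.0030
t 16.92 z 0.1588 key 0.579 F [0.3 3.4 7.7] off 0.0005 y 0.0672 tilt [-0.0538, -0.058]
est tilt -0.0633 rate -0.101 k0 0.557
plan dz [-10.0, 1.5, 4.0, 2.5, 1.0] keys [0.67 0.66 0.62 0.6  0.59] pred tilt [-0.071 -0.077 -0.081 -0.086 -0.091 -0.097 -0.104] maxrate 0.10
```

>>> step_arm(steps=[[0, 0, -10, 0, 0, 0], [0, 0, 1, 0, 0, 0], [0, 0, 3, 0, 0, 0], [0, 0, 2, 0, 0, 0], [0, 0, 0, 0, 0, 0]])

```text
clock: 17.33
position: [0.4788, 0.067, 0.1552]
ee_rot: [-0.098, 3.139, 0.001]
force: [-0.2, 2.4, 8.4]
width: 0.004
gripper_force: 3.7
```

```bash
python3 ctl.py '[-10,1,3,2,0]' '[-0.1,-0.14,-0.17,-0.19,-0.2]' 2 5
```

```text
innov -0.0081
innov 0.0007
t 17.43 z 0.1550 key 0.613 F [-0.4  3.1  8.5] off 0.0007 y 0.0670 tilt [-0.0957, -0.0987]
est tilt -0.1020 rate -0.065 k0 0.559
plan dz [0.5, -1.0, -1.5, -1.5, -2.0] keys [0.61 0.62 0.63 0.65 0.66] pred tilt [-0.108 -0.114 -0.121 -0.127 -0.134 -0.14  -0.145] maxrate 0.08
```

>>> step_arm(steps=[[0, 0, 0, 0, 0, 0], [0, 0, -1, 0, 0, 0], [0, 0, -2, 0, 0, 0], [0, 0, -2, 0, 0, 0], [0, 0, -2, 0, 0, 0]])

```text
clock: 17.85
position: [0.4788, 0.0671, 0.1479]
ee_rot: [-0.098, 3.139, 0.001]
force: [0.0, 1.7, 8.5]
width: 0.009
gripper_force: 4.1
```

```bash
python3 ctl.py '[0,-1,-2,-2,-2]' '[-0.145,-0.18,-0.2,-0.21,-0.21]' 2 5
```

```text
innov -0.0061
innov 0.0011
t 17.95 z 0.1478 key 0.680 F [-0.3  3.5  8.5] off 0.0005 y 0.0671 tilt [-0.1376, -0.1403]
est tilt -0.1432 rate -0.049 k0 0.558
plan dz [7.0, -0.5, -3.0, -3.0, -3.0] keys [0.62 0.62 0.65 0.68 0.7 ] pred tilt [-0.148 -0.153 -0.159 -0.166 -0.172 -0.177 -0.182] maxrate 0.08
```

>>> step_arm(steps=[[0, 0, 6, 0, 0, 0], [0, 0, 0, 0, 0, 0], [0, 0, -2, 0, 0, 0], [0, 0, -2, 0, 0, 0], [0, 0, -2, 0, 0, 0]])

```text
clock: 18.37
position: [0.4789, 0.0671, 0.148]
ee_rot: [-0.098, 3.139, 0.001]
force: [0.0, 2.5, 8.7]
width: 0.005
gripper_force: 4.1
```

```bash
python3 ctl.py '[6,0,-2,-2,-2]' '[-0.19,-0.2,-0.21,-0.21,-0.21]' 2 5
```

```text
innov -0.0059
innov 0.0008
t 18.47 z 0.1478 key 0.680 F [-0.7  2.   9.3] off 0.0005 y 0.0671 tilt [-0.1783, -0.1825]
est tilt -0.1868 rate -0.086 k0 0.558
plan dz [-10.5, 1.5, 4.0, 3.0, 1.0] keys [0.78 0.76 0.73 0.7  0.69] pred tilt [-0.193 -0.197 -0.198 -0.199 -0.2   -0.202 -0.203] maxrate 0.09
```

>>> step_arm(steps=[[0, 0, -6, 0, 0, 0], [0, 0, 0, 0, 0, 0], [0, 0, 3, 0, 0, 0], [0, 0, 2, 0, 0, 0], [0, 0, 1, 0, 0, 0], [0, 0, 2, 0, 0, 0], [0, 0, 2, 0, 0, 0], [0, 0, 3, 0, 0, 0], [0, 0, 3, 0, 0, 0], [0, 0, 3, 0, 0, 0]])

```text
clock: 19.3
position: [0.4789, 0.0667, 0.1611]
ee_rot: [-0.097, 3.139, 0.0]
force: [0.2, 0.6, 6.7]
width: 0.005
gripper_force: 3.7
```

```bash
python3 ctl.py '[-6,0,3,2,1,2,2,3,3,3]' '[-0.2]' 2 5 | grep tilt
```

```text
t 19.40 z 0.1613 key 0.556 F [ 0.2 -0.2  7.6] off 0.0010 y 0.0666 tilt [-0.2, -0.1986]
est tilt -0.1990 rate 0.000 k0 0.557
plan dz [-13.0, -4.5, 0.0, 1.0, 1.5] keys [0.67 0.71 0.72 0.7  0.7 ] pred tilt [-0.2   -0.201 -0.201 -0.201 -0.201 -0.201 -0.201] maxrate 0.02
```

>>> step_arm(steps=[[0, -0.5, 4, 0, 0, 0], [0, -0.5, 4, 0, 0, 0], [0, -0.5, 4, 0, 0, 0], [0, -0.5, 4, 0, 0, 0], [0, -0.5, 4, 0, 0, 0], [0, -0.5, 4, 0, 0, 0], [0, -0.5, 4, 0, 0, 0], [0, -1, 4, 0, 0, 0], [0, -1, 4, 0, 0, 0], [0, -1, 4, 0, 0, 0], [0, -1, 4, 0, 0, 0], [0, -1, 4, 0, 0, 0], [0, 0, 3, 0, 0, 0], [0, 0, 3, 0, 0, 0], [0, 0, 3, 0, 0, 0], [0, 0, 3, 0, 0, 0], [0, 0, 8, 0, 0, 0], [0, 0, 15, 0, 0, 0], [0, 0, 15, 0, 0, 0], [0, 0, 15, 0, 0, 0]])

```text
clock: 21.07
position: [0.4778, 0.0588, 0.2729]
ee_rot: [0.099, -3.139, -0.001]
force: [0.9, 0.3, -0.2]
width: 0.003
gripper_force: 0.0
```

>>> step_arm(steps=[[-10, 0, 10, 0, 0, 0], [-10, 0, 10, 0, 0, 0], [-10, 0, 10, 0, 0, 0], [0, 0, 0, 0, 0, 0], [0, 0, 0, 0, 0, 0], [0, 0, 0, 0, 0, 0], [0, 0, 0, 0, 0, 0], [0, 0, 0, 0, 0, 0], [0, 0, 0, 0, 0, 0]])

```text
clock: 21.82
position: [0.4484, 0.058, 0.3017]
ee_rot: [0.097, -3.139, 0.001]
force: [0.6, -0.5, -0.2]
width: -0.001
gripper_force: 0.0
```

```bash
python3 - <<'E'
from h import *
s=observe();print(s["clock"],s["position"],s["force"])
for i in range(2):
    S=cams.get_image("side")[:,:,::-1].copy();print(tilt(S),cen(S,(22,120,80),(34,255,255),(285,140,316,275))[:2])
S0=cv2.imread("pics/side0.png");print(tilt(S0),cen(S0,(22,120,80),(34,255,255),(285,140,316,275))[:2])
cv2.imwrite("pics/end.png",S)
E
```

```text
21.8167 [0.44841689 0.05804965 0.30170506] [ 0.56335462 -0.50304789 -0.21598889]
-0.20001463472949413 (np.float64(303.7448979591837), np.float64(174.5))
-0.19999348679902984 (np.float64(303.7448979591837), np.float64(174.5))
-0.2 (np.float64(303.7448979591837), np.float64(174.5))
```

View pics/end.png

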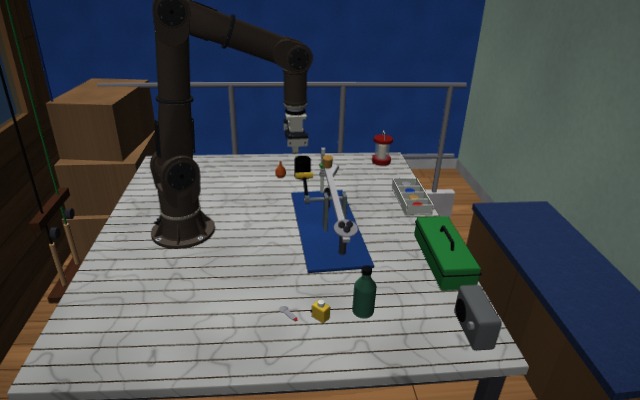

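The end picture shows the pan back on its bumper (brass near 327,161), the key bar back at its starting pixels (304,174), the gripper clear and the other tackle where it was.

```bash
python3 -c "
from cell import job;print(job.sign_off())"
```

```text
the job is handed in; nothing more can be done
None
```

The job is handed in at about 22 s: I held the pointer near the index clip for about 7 s (largest sampled deviation about 11 mm from my image estimate of the clip's height, which is itself good to roughly 5 mm), then set the pan down at about 0.1 rad/s, let the key fully up and backed the arm clear; sign-off gave no verdict.

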